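# Seat a hard drive in the bench dock and switch it on

### The arm

A 6-joint arm with a two-finger parallel gripper is mounted at the origin on the work surface. World frame = base frame: x ahead of the robot, y to its left, z up, the work surface at z = 0. Lengths are in mm, angles in rad, forces in N, time in s.
With the tool pointing down it reaches from about 300 to 775 mm from the base axis. Payload 14.6 kg.
Tool frame: the origin (TCP) lies on the centre line of the jaws, within the pads' length; the fingertips stand 25 mm ahead of it and the grasp point (between the pads) lies 6 mm ahead of it; z points along the fingers, y is the line along which they close (so a half turn about z gives the same grasp; the last joint's range is limited). The gripper opens to 85 mm and grips with 20 to 120 N. Pads are 22 mm wide; open, the fingers measure 114 mm over their backs; the gripper's body (76 mm by 85 mm) begins 54 mm behind the grasp point. The pads swing forward as they close: fully open they stand 13 mm farther back than shut.
Start: joints at [1.174, 0.3, 1.521, -0, 1.321, -0.067], TCP at [178.117, 520.35, 256.281] pointing down, gripper open.
Joint ranges: [-3.03, 3.03], [-0.79, 2.21], [0.23, 2.52], [-1.04, 4.18], [0, 3.07], [-2.55, 2.55]. Speed limits (rad/s): [2.22, 2.22, 2.57, 3.14, 3.14, 3.14].

### API

Orientations are given as a 3x3 rotation matrix whose columns are the frame's x, y, z axes.
In Python, from bench import manip, vision, job gives the robot as it stands. The module is installed in compiled form; this text tells all that it offers.
- The arm moves only by the tool servo_tool, never from a script. Its argument "steps" is a list that holds one entry, the list of rows, each a list of 7 numbers: the shift along the tool's x, y, z normalised to -1 to 1, where 1 is 0.15 m, then the turn, a rotation vector about the tool's x, y, z normalised to -1 to 1, where 1 is 120 degrees, then the closure, from 0 (fully open) to 1 (shut). A call has exactly 8 rows; each row shifts and turns the commanded pose from where the row before left it, along the tool's axes as they then stand; what a row does not reach is not made up. A row lasts 1/8 s, in which the tool goes at most 62.5 mm and 10.7 degrees, less where a joint would pass 70% of its speed; a pose out of reach is approached as far as the arm can. A call with a number of a shift or a turn outside -1 to 1 is refused whole. A call with a gripper value outside its range is refused whole. The fingers move at their own pace and stop on an object; the grip force is fixed at half the most. Time passes only in rows, so rows that do not move let the fingers close, or fill a call up. It gives the time, the measured TCP pose, the force, the opening and the grip force at its end, in the units of the state.
- manip.get_obs(): the state, without advancing time (a new reading comes with each control period).
- vision.grab_frame(name): name is "scene" or "top" or "wrist"; returns a dict with "image" (480x640x3 uint8, red, green, blue), "fov_y" (degrees; the focal length in pixels is half the picture's height over the tangent of half this angle, whatever the lens; pixels are square), "cx", "cy" (the principal point, pixels), "R" (3x3) and "t" (3): a world point X has camera coordinates R X + t. Camera axes: x right, y down, z forward; pixel columns grow to the right and rows downward; lengths in mm; the calibration is good to about 2 mm. The wrist camera is an equidistant fisheye: a pixel r from the principal point sees the ray r / f radians off the axis. A picture is of the moment at which its call begins. There is no depth.
- job.finish_job(): hands the job in; it is judged then, once.
The state is a dict: "time_s": time; "joints": joint angles; "dq": joint speeds; "tau": joint torques, N m; "tool_pos": TCP position; "tcp_rot": TCP orientation; "force": force on the tool from outside, world axes, zero at the start; "wrist_torque": the same for the moment, N m; "finger_gap": opening from 0.0 (shut) to 1.0 (fully open); "gripper_force": force on a finger pad.
Only numpy, scipy, OpenCV 4.12 (cv2) and the standard library are available. Lean on these libraries where they do the work, as an engineer would, in place of code of your own. Each camera call takes 0.05 s, during which the arm holds its last target. There are 200 camera calls.

### The job

Take the full-size hard drive out of the rack and slide it, connector edge down and label facing the power button, into the slot of the drive dock until it is fully home on the connector: keep pressing through the connector's stiff give until it stops dead, but gently, without forcing or dropping it. Only then let go of the drive and press the dock's power button fully down once. Leave the other things where they are.

Things in the scene. Friction and masses are not known exactly. Their poses are not given: they have to be found in the camera images.
- drive: Full-size hard drive, a solid slab 26 mm thick (x) x 101.6 wide (y) x 147 tall (z), 0.36 to 0.54 kg, the tallest thing in the rack, standing upright on its connector edge in one of the two wide slots. Origin: centre of its underside. White label on the -x face, circuit board on the +x face. Rigid: 60 N of grip across the thickness is fine.
- drive_label (a point): Point on the label, in the middle of the drive's -x face, 95 mm above its underside.
- rack: Fixed grey plastic rack, 142 mm (x) x 120 mm (y), 50 mm tall, slot floors 5 mm up. Slots run along y, open at the top: two wide ones, 29 x 104.6 mm, at x = -48 and +48 mm (drive in one, adapter in the other), two narrow ones at x = -12 and +12 mm (slim drives). All stand square to it. Origin: centre of its underside.
- dock: Fixed black drive dock, a box 150 mm (x) x 135 mm (y) x 70 mm tall. In its flat top, centred 42 mm to +x of the middle, a slot 29 mm (x) x 104.6 mm (y) along y, mouth edges bevelled 45 degrees, 5 mm; the drive has 1.5 mm of play on every side. The connector is out of sight deep in the slot. More than 30 N between drive and dock damages it. Origin: centre of its underside.
- dock_slot (a point): Centre of the slot's mouth, level with the dock's flat top (70 mm above the table). Its axes are the dock's: x away from the button, y along the slot, z up. The drive belongs in it with its own x along this x (label towards the button); it starts within about 0.7 rad of that.
- connector (a joint): Give of the connector in the slot: 0 untouched, 0.004 m pushed fully down, drive home on a hard stop. Untouched, its top lies 30 to 46 mm below the dock's top: this differs from dock to dock and is not measured. It yields to about 11 N (weight of the drive included), steady over the 4 mm, stays where pushed, then comes the stop (20 N per mm).
- power_top (a point): Centre of the top of the dock's power button: round, grey, 18 mm across, in a 34 mm collar on the dock's top, 94 mm to -x and 30 mm to +y of the slot's centre; its top is 17 mm above the dock's top. The seated drive stands 97 to 113 mm above the dock's top.
- power (a joint): Travel of the power button, pressed straight down: 0 released, 0.005 m fully down, which takes 4.5 N; springs back.
- adapter: Bystander, loose: empty dark steel adapter frame standing in the other wide slot of the rack, as wide and thick as the drive but only 95 mm tall. Origin: centre of its underside.
- slim0: Bystander, loose: slim 2.5 inch drive, 9.5 x 70 x 100 mm, upright in a narrow slot of the rack. Origin: centre of its underside.
- slim1: Bystander, loose: another slim drive like slim0, in the other narrow slot.
- screwdriver: Bystander, loose: screwdriver 170 mm long, 26 mm thick, lying on the mat between rack and dock.
- flux: Bystander, loose: small jar, 40 mm across and 45 mm tall, on the mat. Origin: centre of its underside.
- mouse: Bystander, loose: black computer mouse, 58 x 100 x 34 mm, on the mat beyond the dock and rack.
- meter: Bystander, loose: yellow multimeter lying face up, 88 x 185 x 50 mm, beyond the dock and rack.
- solder_reel: Bystander, loose: solder reel, 54 mm across, 40 mm tall, standing on the mat at the left.
Things that resemble listed ones, but are neither listed nor needed, are in the scene too. What is shaped like the drive but pink, purple or red is not meant.

How it is judged (in metres and radians):
On the way, in this order (a step that is already met when the one before it is completed fails the run):
1. the drive stands in the dock's slot, label towards the button, pressed fully home on the connector (value of joint connector above 0.003 m and horizontal distance between drive and dock_slot below 0.004 m and angle between drive's own z axis and vertical below 0.08 rad and x of drive_label in the frame of dock_slot below -0.005 m), for 0.2 s.
2. with the drive home and let go, the power button is pressed down (value of joint power above 0.0038 m and value of joint connector above 0.003 m and horizontal distance between drive and dock_slot below 0.004 m and contact force between the fingers and drive below 0.1 N), for 0.05 s.
At the end, for the whole second after the job is handed in: The drive rests released in the slot, label towards the button, underside 30 mm or more below the dock's top, within 4 mm of the slot's centre and 0.08 rad of upright, the connector pushed down over 3 of its 4 mm; the power button was pressed (over 3.8 of 5 mm) and is back up (all of step 1 and z of drive in the frame of dock_slot below -0.03 m and linear speed of drive below 0.01 m/s and value of joint power below 0.0015 m); the robot touches nothing.
It fails at once if the drive presses on the dock with more than 30 N (contact force between drive and dock above 30 N).
It fails at once if the drive is dropped (linear speed of drive above 0.2 m/s and contact force between the fingers and drive below 0.1 N).
It fails at once if the power button is pressed before the drive is home (value of joint power above 0.003 m and value of joint connector below 0.0025 m).
It fails at once if a bystander is moved by more than 30 mm (distance of any of adapter, slim0, slim1, screwdriver, flux, mouse, meter, solder_reel from where it was at the start of the episode above 0.03 m).
It also fails if it takes over 51 s, if anything falls off the work surface, if the arm or the gripper's body presses on something with over 40 N, if the wrist force passes 120 N, or if a joint passes its speed limit or range.

## Working session

There is one attempt and no reset: what is moved stays moved. The work goes in short steps, Python scripts to look and compute and a tool call to move; the robot and the scene stay as the last step left them, time stands still between calls to the robot, and variables do not carry over. Pictures are saved under pics/ and viewed, at most 10 in all, crops included, and the job is handed in when it is done.

Besides the shell and the picture viewer there is one more tool, called as name(argument=value, ...) on one line, values as JSON. servo_tool: Moves the arm, as the interface text tells. Scaled input: -1 to 1 covers 0.15 m each way for a shift and 120 degrees each way for a turn. Its arguments: {"type":"object","properties":{"steps":{"type":"array","items":{"type":"array","items":{"type":"array","items":{"type":"number","minimum":-1,"maximum":1}}}}},"required":["steps"]}

```bash
mkdir -p pics; cat > h.py <<'E'
import numpy as np, cv2
from bench import manip, vision, job
def grab(n,fn=None):
    f=vision.grab_frame(n); f['R']=np.array(f['R']);f['t']=np.array(f['t']).ravel()
    f['f']=240/np.tan(np.radians(f['fov_y'])/2); f['name']=n
    if fn: cv2.imwrite('pics/'+fn,cv2.cvtColor(f['image'],cv2.COLOR_RGB2BGR)); np.save('pics/'+fn+'.npy',f,allow_pickle=True)
    return f
def load(fn): return np.load('pics/'+fn+'.npy',allow_pickle=True).item()
def ray(f,u,v):
    x,y=u-f['cx'],v-f['cy']
    if f['name']=='wrist':
        r=np.hypot(x,y)+1e-9;a=r/f['f'];d=np.array([x/r*np.sin(a),y/r*np.sin(a),np.cos(a)])
    else: d=np.array([x/f['f'],y/f['f'],1.])
    d=f['R'].T@d; return -f['R'].T@f['t'], d/np.linalg.norm(d)
def onz(f,u,v,z):
    o,d=ray(f,u,v); return o+d*(z-o[2])/d[2]
def tri(f1,p1,f2,p2):
    A=np.zeros((3,3));b=np.zeros(3)
    for f,p in((f1,p1),(f2,p2)):
        o,d=ray(f,*p);P=np.eye(3)-np.outer(d,d);A+=P;b+=P@o
    X=np.linalg.solve(A,b);o,d=ray(f1,*p1);return X,np.linalg.norm(np.cross(X-o,d))
def proj(f,X):
    c=f['R']@np.array(X,float)+f['t']
    if f['name']=='wrist':
        r=np.hypot(c[0],c[1])+1e-9;a=np.arctan2(r,c[2]);return np.array([f['cx']+f['f']*a*c[0]/r,f['cy']+f['f']*a*c[1]/r])
    return np.array([f['cx']+f['f']*c[0]/c[2],f['cy']+f['f']*c[1]/c[2]])
E
python3 - <<'E'
from h import *
np.set_printoptions(precision=3,suppress=True)
for n in('scene','top','wrist'):
    f=grab(n,n+'0.png');print(n,f['fov_y'],-f['R'].T@f['t'],f['R'][2])
o=manip.get_obs();print(o)
E
```

```text
scene 50.270113481935724 [1046.1   -702.309  888.562] [-0.42   0.627 -0.656]
top 46.8954646633695 [ 383.929   57.962 1195.502] [ 0.157 -0.013 -0.988]
wrist 65.70646984690485 [105.993 546.201 373.07 ] [ 0.28  -0.097 -0.955]
{'time_s': 0.15, 'joints': array([ 1.174,  0.3  ,  1.521, -0.   ,  1.321, -0.067]), 'dq': array([ 0.001, -0.001, -0.002,  0.001,  0.001,  0.001]), 'tau': array([  0.001, -54.366, -36.189,  -0.   ,   0.003,   0.   ]), 'tool_pos': array([178.054, 520.223, 255.841]), 'tcp_rot': array([[-0.946,  0.324, -0.   ],
       [ 0.324,  0.946, -0.001],
       [ 0.   , -0.001, -1.   ]]), 'force': array([ 0.354,  0.826, -0.191]), 'wrist_torque': array([-0.008,  0.007,  0.044]), 'gripper_force': 0.0, 'finger_gap': 0.9979594089332975}
```

View pics/top0.png

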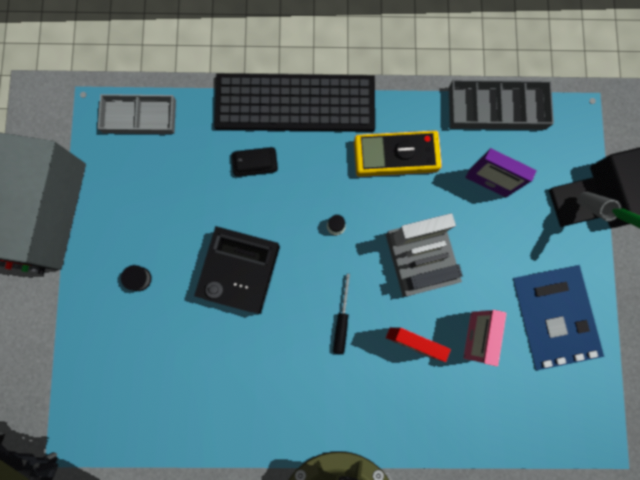

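View pics/scene0.png

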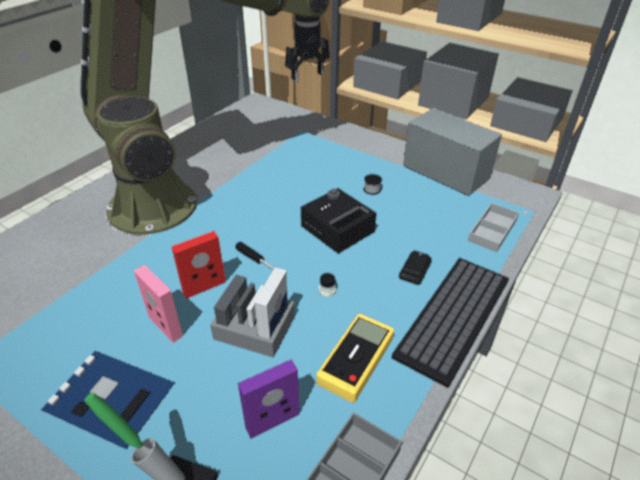

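The top view shows the rack at (425,255) with a light, tall drive at its far wide slot (427,228). The dock is at (238,270), with its slot at (242,247) and its button at (214,290). The candidates for the drive are light grey (427,228), red (418,344), pink (486,337) and purple (502,172). The light one fits: it is in the rack, the tallest there, and not in an excluded colour. I'll confirm it in one enlarged crop.

```bash
python3 - <<'E'
import cv2,numpy as np
s=cv2.imread('pics/scene0.png');t=cv2.imread('pics/top0.png')
a=cv2.resize(s[260:360,200:300],(400,400),interpolation=cv2.INTER_CUBIC)
b=cv2.resize(t[205:305,375:475],(400,400),interpolation=cv2.INTER_CUBIC)
c=cv2.resize(t[220:320,190:290],(400,200*2),interpolation=cv2.INTER_CUBIC)[:, :]
cv2.imwrite('pics/c1.png',np.hstack([a,b]))
E
```

```text
(no output)
```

View pics/c1.png

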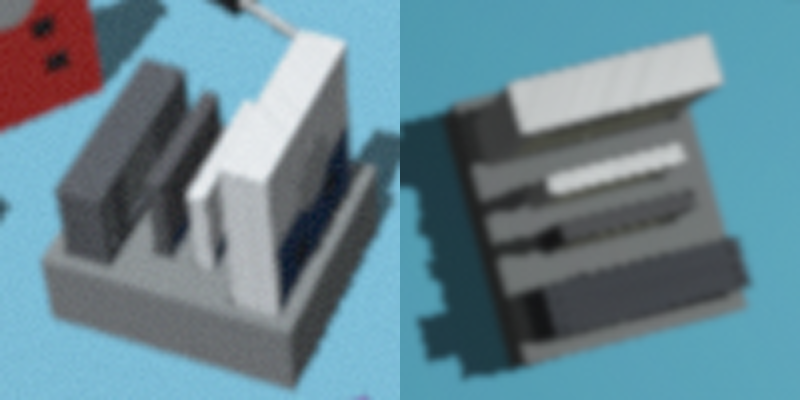

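The crop confirms it: the light drive stands tallest, its dark-blue circuit board faces the far (+x) side, so the label faces the robot. Next come rough positions of its top corners, the slot and the button.

```bash
python3 - <<'E'
from h import *
np.set_printoptions(precision=1,suppress=True)
t=load('top0.png');s=load('scene0.png')
for a,b in(((402,226.2),(286.7,270.8)),((405,238.2),(274.5,268.2)),((452.5,213.7),(268.7,304.5)),((455.5,225),(256.2,303))): print(tri(t,a,s,b), onz(t,*a,152))
print('slot',onz(t,242,247,70),'btn',onz(t,214,290,87))
print(tri(t,(242,247),s,(350,216)),tri(t,(214,290),s,(335,194)))
E
python3 - <<'E'
import cv2,numpy as np
s=cv2.imread('pics/wrist0.png');t=cv2.imread('pics/top0.png')
c=cv2.resize(t[220:320,185:285],(400,400),interpolation=cv2.INTER_CUBIC)
cv2.imwrite('pics/c2.png',np.hstack([cv2.resize(s,(400,300)),np.zeros((300,0,3),np.uint8)]) if 0 else np.hstack([np.vstack([cv2.resize(s,(400,300)),np.zeros((100,400,3),np.uint8)]),c]))
E
```

```text
(array([ 568.3, -112.7,  149.3]), np.float64(1.1132896828097707)) [ 567. -113.  152.]
(array([ 543.8, -119.3,  148.8]), np.float64(0.6285075477817074)) [ 543.7 -118.3  152. ]
(array([ 594.9, -209.1,  151. ]), np.float64(3.2529159811551014)) [ 592.2 -211.   152. ]
(array([ 571.9, -216.2,  147.7]), np.float64(1.3661320538787003)) [ 570.2 -216.   152. ]
slot [535.5 202.8  70. ] btn [446.4 253.9  87. ]
(array([534.3, 201.8,  74.2]), np.float64(0.6856437630137181)) (array([448.9, 257.5,  75.2]), np.float64(2.376500024059332))
```

View pics/c2.png

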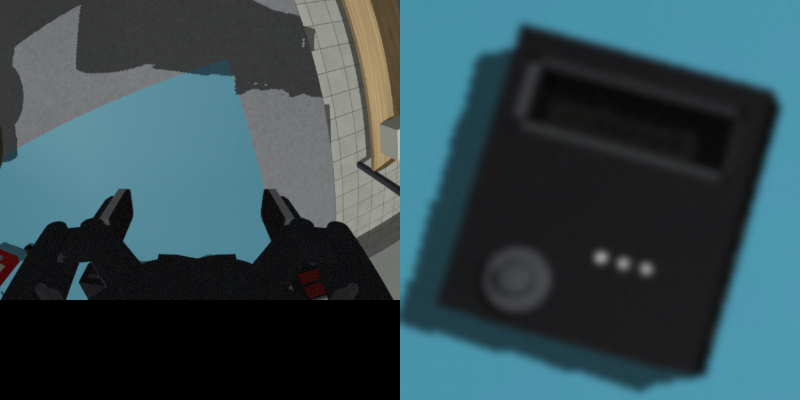

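```bash
cat >> h.py <<'E'
from scipy.spatial.transform import Rotation as Ro
def plan(goal,yaw_deg,n=8,clo=0.0,start=None):
    "rows to bring TCP to goal with tool y at yaw_deg, tool z down; from the measured pose"
    o=manip.get_obs();p=np.array(o['tool_pos']);R=np.array(o['tcp_rot'])
    y=np.array([np.cos(np.radians(yaw_deg)),np.sin(np.radians(yaw_deg)),0]);z=np.array([0,0,-1.]);G=np.c_[np.cross(y,z),y,z]
    rv=Ro.from_matrix(R.T@G).as_rotvec();d=(np.array(goal)-p)
    rows=[];P=p.copy()
    for i in range(n):
        s=np.round(R.T@((np.array(goal)-P)/(n-i))/150,3);w=np.round(Ro.from_matrix(R.T@G).as_rotvec()/(n-i)/np.radians(120),3)
        rows.append([*s,*w,clo]);P=P+R@(s*150);R=R@Ro.from_rotvec(w*np.radians(120)).as_matrix()
    print('max mm/row',np.linalg.norm(np.array(rows)[:,:3],axis=1).max()*150,'end',P,'turn',np.degrees(rv))
    print([[round(float(v),3)+0 for v in r] for r in rows])
E
python3 -c "
from h import *
plan([525,205,270],-12.5)"
```

```text
max mm/row 58.68240792605565 end [524.95024788 204.93721705 269.93576184] turn [-4.39714023e-02  3.50485258e-02  8.36065999e+01]
[[-0.359, -0.155, -0.012, 0.0, 0.0, 0.087, 0.0], [-0.381, -0.087, -0.012, 0.0, 0.0, 0.087, 0.0], [-0.39, -0.017, -0.012, 0.0, 0.0, 0.087, 0.0], [-0.387, 0.054, -0.011, 0.0, 0.0, 0.087, 0.0], [-0.371, 0.123, -0.012, 0.0, 0.0, 0.087, 0.0], [-0.342, 0.188, -0.011, 0.0, 0.0, 0.087, 0.0], [-0.302, 0.247, -0.012, 0.0, 0.0, 0.087, 0.0], [-0.253, 0.298, -0.011, 0.0, 0.0, 0.088, 0.0]]
```

servo_tool(steps=[[[-0.359, -0.155, -0.012, 0, 0, 0.087, 0], [-0.381, -0.087, -0.012, 0, 0, 0.087, 0], [-0.39, -0.017, -0.012, 0, 0, 0.087, 0], [-0.387, 0.054, -0.011, 0, 0, 0.087, 0], [-0.371, 0.123, -0.012, 0, 0, 0.087, 0], [-0.342, 0.188, -0.011, 0, 0, 0.087, 0], [-0.302, 0.247, -0.012, 0, 0, 0.087, 0], [-0.253, 0.298, -0.011, 0, 0, 0.088, 0]]])

```text
time_s: 1.15
tool_pos: [526.2, 203.5, 270.2]
tcp_rot: [[0.223, 0.975, -0.0], [0.975, -0.223, -0.0], [-0.0, -0.0, -1.0]]
force: [0.8, 0.9, 0.6]
finger_gap: 0.999
gripper_force: 0.0
```

```bash
python3 - <<'E'
from h import *
np.set_printoptions(precision=3,suppress=True)
o=manip.get_obs();print(o['tool_pos'],o['tcp_rot'],o['force'],o['joints'])
f=grab('wrist','w1.png');print(np.linalg.inv(np.eye(3))[0,0],-f['R'].T@f['t'])
for X in((535,202,70),(446,254,87)):print(proj(f,X))
plan([566,-164,275],15.2)
E
```

```text
[526.16  203.482 270.199] [[ 0.223  0.975 -0.   ]
 [ 0.975 -0.223 -0.   ]
 [-0.    -0.    -1.   ]] [0.768 0.936 0.618] [0.304 0.321 1.46  0.    1.36  0.529]
1.0 [542.603 278.669 387.485]
[325.913 214.771]
[208.988 184.464]
max mm/row 45.655722532887374 end [ 566.015 -163.938  274.945] turn [  0.043   0.077 -28.836]
[[-0.287, 0.101, -0.004, 0.0, 0.0, -0.03, 0.0], [-0.293, 0.082, -0.004, 0.0, 0.0, -0.03, 0.0], [-0.297, 0.064, -0.004, 0.0, 0.0, -0.03, 0.0], [-0.301, 0.045, -0.004, 0.0, 0.0, -0.03, 0.0], [-0.303, 0.026, -0.004, 0.0, 0.0, -0.03, 0.0], [-0.304, 0.007, -0.003, 0.0, 0.0, -0.03, 0.0], [-0.304, -0.012, -0.004, 0.0, 0.0, -0.03, 0.0], [-0.302, -0.031, -0.003, 0.0, 0.001, -0.03, 0.0]]
```

View pics/w1.png

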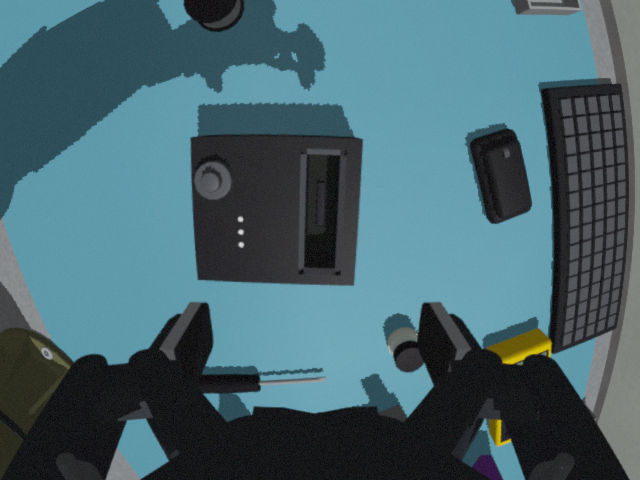

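The wrist view shows the dock top with corners near (191,137), (362,138), (354,285) and (197,279). The bevelled slot spans about x 299–348, y 150–274, and the button is at (209,180). I'll move on over the drive.

servo_tool(steps=[[[-0.287, 0.101, -0.004, 0, 0, -0.03, 0], [-0.293, 0.082, -0.004, 0, 0, -0.03, 0], [-0.297, 0.064, -0.004, 0, 0, -0.03, 0], [-0.301, 0.045, -0.004, 0, 0, -0.03, 0], [-0.303, 0.026, -0.004, 0, 0, -0.03, 0], [-0.304, 0.007, -0.003, 0, 0, -0.03, 0], [-0.304, -0.012, -0.004, 0, 0, -0.03, 0], [-0.302, -0.031, -0.003, 0, 0, -0.03, 0]]])

```text
time_s: 2.2
tool_pos: [568.1, -158.8, 274.6]
tcp_rot: [[-0.282, 0.959, -0.0], [0.959, 0.282, 0.0], [0.0, -0.0, -1.0]]
force: [0.9, 0.8, 0.2]
finger_gap: 1.004
gripper_force: 0.0
```

```bash
python3 - <<'E'
from h import *
o=manip.get_obs();print(o['tool_pos'])
f=grab('wrist','w2.png')
g=cv2.cvtColor(load('w1.png')['image'],cv2.COLOR_RGB2GRAY)
print(g[212,285:370]);print(g[140:290,320]);
d=load('w1.png')
a=f['image'][60:360,180:480];b=d['image'][130:290,180:370]
cv2.imwrite('pics/c3.png',cv2.cvtColor(np.hstack([cv2.resize(a,(400,400)),cv2.resize(b,(400,400))]),cv2.COLOR_RGB2BGR))
E
```

```text
[ 568.05435683 -158.75382451  274.57201201]
[ 48  49  54  51  51  52  48  52  51  52  50  55  52  49  66  76  77  81
  78  75  50  32  25  38  41  45  39  42  44  38  43  34  35  45  50  51
  50  49  48  37  21  26  16  15  24  14  17  19  15  16  25  15  43  59
  67  66  61  63  62  62  59  57  60  61  55  58  57  61  61  57  65  60
  66  89 127 146 147 147 148 148 147 148 148 148 148]
[ 46  52  49  43  50  51  44  53  61  77  84  85  82  84  66  43  36  41
  44  41  34  37  37  39  43  43  41  41  42  38  38  40  42  42  38  39
  36  41  40  41  37  19  19  38  43  46  42  44  38  44  41  46  44  37
  48  42  43  46  46  43  45  45  47  44  38  45  48  51  48  49  49  45
  51  51  45  48  50  48  48  46  49  48  53  51  48  35  39  39  41  42
  45  37  34  34  12  28  17  24  28  19  25  23  14  22  23  26  25  11
  21  16  18  23  21  10   7  19  21  11  15  17  23  10  26  13  19  11
  20  24  51  56  60  57  55  55  56  61  61  60  64  64  61  64  60  68
  88 132 149 151 151 151]
```

View pics/c3.png

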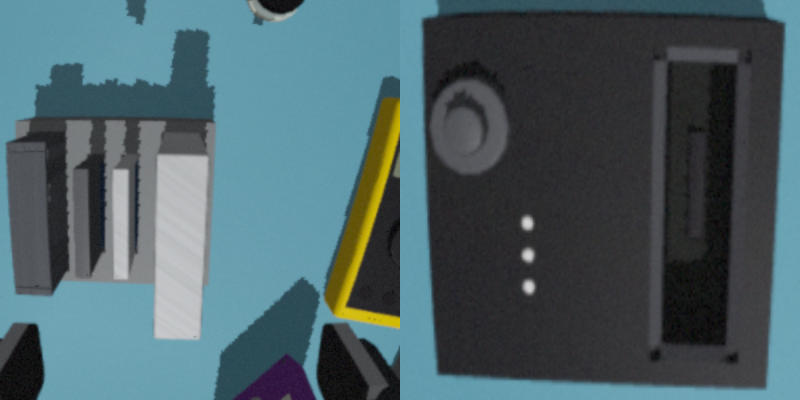

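The crop shows the drive's light top face at about (298–336, 175–313) in the wrist image, nearest the camera end at the bottom. The slot's inner lip is clear, at x 305–337, y 154–268. I'll fit both.

```bash
cat > m.py <<'E'
from h import *
np.set_printoptions(precision=2,suppress=True)
# slot
d=load('w1.png');g=cv2.GaussianBlur(cv2.cvtColor(d['image'],cv2.COLOR_RGB2GRAY).astype(float),(0,0),0.8)
def edge(prof,i0,sign,thr):
    for i in range(len(prof)-1):
        if sign*(prof[i]-thr)>=0 and sign*(prof[i+1]-thr)<0: return i0+i+(prof[i]-thr)/(prof[i]-prof[i+1])
S={k:[] for k in'LRTB'}
for v in range(170,255,3):
    e=edge(g[v,301:315],301,1,58)
    if e:S['L'].append(onz(d,e,v,65)[:2])
    e=edge(g[v,331:345],331,-1,35)
    if e:S['R'].append(onz(d,e,v,65)[:2])
for u in range(311,332,2):
    e=edge(g[150:162,u],150,1,60)
    if e:S['T'].append(onz(d,u,e,65)[:2])
    e=edge(g[260:276,u],260,-1,35)
    if e:S['B'].append(onz(d,u,e,65)[:2])
L={}
for k,p in S.items():
    vx,vy,x,y=cv2.fitLine(np.array(p,np.float32),cv2.DIST_HUBER,0,.01,.01).ravel();L[k]=(np.array([vx,vy]),np.array([x,y]));print(k,len(p),np.degrees(np.arctan(vy/vx)),x,y)
def inter(a,b):
    A=np.c_[a[0],-b[0]];s=np.linalg.solve(A,b[1]-a[1]);return a[1]+a[0]*s[0]
c=[inter(L[i],L[j]) for i,j in('LT','RT','RB','LB')];c=np.array(c)
print('slot corners',c.tolist(),'centre',c.mean(0),'sizes',np.linalg.norm(np.roll(c,-1,0)-c,axis=1))
# drive
f=load('w2.png');hsv=cv2.cvtColor(f['image'],cv2.COLOR_RGB2HSV)
m=((hsv[...,1]<40)&(hsv[...,2]>165)).astype(np.uint8)
cs=sorted(cv2.findContours(m,cv2.RETR_EXTERNAL,cv2.CHAIN_APPROX_NONE)[0],key=cv2.contourArea)[-4:]
for k in cs: print(cv2.boundingRect(k),cv2.contourArea(k))
for k in cs:
    x,y,w,h=cv2.boundingRect(k)
    if 270<x<320 and h>100:
        for z in(149,152):
            P=np.array([onz(f,*q[0],z)[:2] for q in k],np.float32);print('drive',z,cv2.minAreaRect(P))
        q=cv2.boxPoints(cv2.minAreaRect(k));print(q)
E
python3 m.py
```

```text
L 29 75.285355 514.8414 200.06248
R 29 75.29541 545.7761 204.64658
T 11 -13.7828245 541.7947 254.51775
B 11 -14.459641 520.3419 152.4688
slot corners [[529.9080810546875, 257.43359375], [557.8314819335938, 250.58383178710938], [531.3388671875, 149.633056640625], [503.4840087890625, 156.81588745117188]] centre [530.64 203.62] sizes [ 28.75 104.37  28.77 104.03]
(77, 336, 7, 9) 33.0
(485, 230, 13, 30) 62.5
(264, 188, 12, 82) 803.5
(295, 177, 41, 138) 4816.5
drive 149 ((569.0446166992188, -164.59225463867188), (25.867502212524414, 100.97785186767578), 14.954540252685547)
drive 152 ((568.7631225585938, -163.60586547851562), (25.547924041748047, 99.73052978515625), 14.954521179199219)
[[293.99 313.26]
 [298.03 176.03]
 [335.44 177.13]
 [331.4  314.36]]
```

Slot centre is (530.6, 203.6) with yaw −14.6°, and the fitted lip size is 28.8 × 104.2 mm against 29 × 104.6 in the text. The drive top is at (568.9, −164.1), yaw 15°, z about 150. I'll descend and grip with the tips above the slim drives.

```bash
python3 -c "
from h import *
plan([568.9,-164.1,137],14.95,n=6)"
```

```text
max mm/row 22.950980371217263 end [ 568.94765551 -164.09704689  136.99055649] turn [-0.04802693  0.05110402  1.46202654]
[[-0.001, 0.001, 0.152, 0.0, 0.0, 0.002, 0.0], [-0.001, 0.001, 0.153, 0.0, 0.0, 0.002, 0.0], [-0.001, 0.001, 0.152, 0.0, 0.0, 0.002, 0.0], [-0.001, 0.001, 0.153, 0.0, 0.0, 0.002, 0.0], [-0.001, 0.0, 0.152, 0.0, 0.0, 0.002, 0.0], [-0.001, 0.001, 0.153, 0.0, 0.0, 0.002, 0.0]]
```

servo_tool(steps=[[[-0.001, 0.001, 0.152, 0, 0, 0.002, 0], [-0.001, 0.001, 0.153, 0, 0, 0.002, 0], [-0.001, 0.001, 0.152, 0, 0, 0.002, 0], [-0.001, 0.001, 0.153, 0, 0, 0.002, 0], [-0.001, 0, 0.152, 0, 0, 0.002, 0], [-0.001, 0.001, 0.153, 0, 0, 0.002, 0], [0, 0, 0, 0, 0, 0, 1], [0, 0, 0, 0, 0, 0, 1]]])

```text
time_s: 3.25
tool_pos: [569.4, -158.0, 138.4]
tcp_rot: [[-0.256, 0.967, 0.001], [0.967, 0.256, -0.0], [-0.001, 0.001, -1.0]]
force: [0.3, 0.3, -0.4]
finger_gap: 0.605
gripper_force: 0.0
```

servo_tool(steps=[[[0, 0, 0, 0, 0, 0, 1], [0, 0, 0, 0, 0, 0, 1], [0, 0, 0, 0, 0, 0, 1], [0, 0, 0, 0, 0, 0, 1], [0, 0, 0, 0, 0, 0, 1], [0, 0, 0, 0, 0, 0, 1], [0, 0, 0, 0, 0, 0, 1], [0, 0, 0, 0, 0, 0, 1]]])

```text
time_s: 4.25
tool_pos: [569.4, -158.1, 138.6]
tcp_rot: [[-0.256, 0.967, 0.001], [0.967, 0.256, -0.001], [-0.001, 0.001, -1.0]]
force: [-2.1, -0.8, 6.1]
finger_gap: 0.295
gripper_force: 60.4
```

servo_tool(steps=[[[0, 0, -0.04, 0, 0, 0, 1], [0, 0, -0.08, 0, 0, 0, 1], [0, 0, -0.1, 0, 0, 0, 1], [0, 0, -0.12, 0, 0, 0, 1], [0, 0, -0.12, 0, 0, 0, 1], [0, 0, -0.12, 0, 0, 0, 1], [0, 0, -0.1, 0, 0, 0, 1], [0, 0, -0.04, 0, 0, 0, 1]]])

```text
time_s: 5.25
tool_pos: [569.3, -158.0, 246.7]
tcp_rot: [[-0.256, 0.967, 0.001], [0.967, 0.256, -0.0], [-0.001, 0.001, -1.0]]
force: [1.0, -1.3, -4.9]
finger_gap: 0.296
gripper_force: 59.5
```

```bash
python3 - <<'E'
from h import *
np.set_printoptions(precision=2,suppress=True)
o=manip.get_obs();print(o['tool_pos'],o['force'],o['finger_gap'])
f=grab('wrist','w3.png');
a=grab('scene','s3.png')['image'][150:390,150:400]
cv2.imwrite('pics/c4.png',cv2.cvtColor(np.hstack([cv2.resize(f['image'],(400,300)),cv2.resize(a,(312,300))]),cv2.COLOR_RGB2BGR))
plan([530.6,197.6,247],-14.6)
E
```

```text
[ 569.26 -158.01  246.65] [ 0.98 -1.28 -4.91] 0.2962358648883795
max mm/row 44.76212126340752 end [530.67 197.59 247.05] turn [ 0.03  0.01 29.42]
[[0.295, 0.045, -0.001, 0.0, 0.0, 0.031, 0.0], [0.297, 0.026, -0.001, 0.0, 0.0, 0.031, 0.0], [0.298, 0.006, -0.001, 0.0, 0.0, 0.031, 0.0], [0.298, -0.013, -0.001, 0.0, 0.0, 0.03, 0.0], [0.296, -0.032, -0.001, 0.0, 0.0, 0.031, 0.0], [0.294, -0.051, -0.001, 0.0, 0.0, 0.03, 0.0], [0.29, -0.069, -0.001, 0.0, 0.0, 0.031, 0.0], [0.284, -0.088, -0.001, 0.0, 0.0, 0.03, 0.0]]
```

View pics/c4.png

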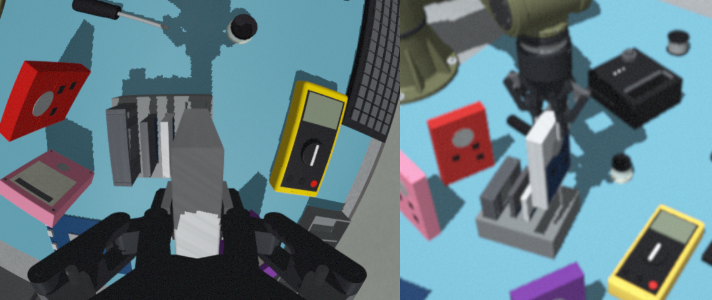

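The drive hangs upright in the grip, showing its end face at about (183–221, 108–210) in the half-scale wrist view. The rack's other items are unmoved. I'll go to a staging pose 40 mm short of alignment along the slot, so the drive's edge and the slot lips show in the same picture.

```bash
python3 - <<'E'
from h import *
plan([522,170.5,240],-14.6,n=7,clo=1)
E
```

```text
max mm/row 47.487735258696006 end [521.96376186 170.5035459  240.00089078] turn [2.97108519e-02 9.43907117e-03 2.94231853e+01]
[[0.314, 0.037, 0.006, 0.0, 0.0, 0.035, 1.0], [0.316, 0.013, 0.006, 0.0, 0.0, 0.035, 1.0], [0.316, -0.01, 0.005, 0.0, 0.0, 0.035, 1.0], [0.314, -0.033, 0.006, 0.0, 0.0, 0.035, 1.0], [0.311, -0.055, 0.005, 0.0, 0.0, 0.035, 1.0], [0.306, -0.078, 0.006, 0.0, 0.0, 0.035, 1.0], [0.3, -0.101, 0.005, 0.0, 0.0, 0.035, 1.0]]
```

servo_tool(steps=[[[0.08, 0.01, 0.003, 0, 0, 0.009, 1], [0.16, 0.02, 0.003, 0, 0, 0.018, 1], [0.22, 0.02, 0.004, 0, 0, 0.024, 1], [0.24, 0.01, 0.004, 0, 0, 0.026, 1], [0.24, -0.01, 0.004, 0, 0, 0.026, 1], [0.24, -0.02, 0.004, 0, 0, 0.026, 1], [0.24, -0.03, 0.004, 0, 0, 0.026, 1], [0.24, -0.05, 0.004, 0, 0, 0.026, 1]]])

```text
time_s: 6.35
tool_pos: [537.5, 92.5, 240.3]
tcp_rot: [[0.122, 0.992, -0.001], [0.992, -0.122, 0.0], [-0.0, -0.001, -1.0]]
force: [0.6, -0.5, -4.9]
finger_gap: 0.294
gripper_force: 59.3
```

```bash
python3 - <<'E'
from h import *
plan([522,170.5,225],-14.6,n=5,clo=1)
E
```

```text
max mm/row 16.250615372963573 end [522.05577476 170.44913658 225.02770577] turn [-0.06116241  0.01086883  7.57149096]
[[0.101, -0.033, 0.02, 0.0, 0.0, 0.013, 1.0], [0.1, -0.036, 0.021, 0.0, 0.0, 0.013, 1.0], [0.098, -0.039, 0.02, 0.0, 0.0, 0.012, 1.0], [0.098, -0.041, 0.021, 0.0, 0.0, 0.013, 1.0], [0.096, -0.043, 0.02, -0.001, 0.0, 0.012, 1.0]]
```

servo_tool(steps=[[[0.12, -0.039, 0.02, 0, 0, 0.013, 1], [0.11, -0.039, 0.021, 0, 0, 0.013, 1], [0.1, -0.04, 0.02, 0, 0, 0.012, 1], [0.09, -0.037, 0.021, 0, 0, 0.013, 1], [0.05, -0.024, 0.02, 0, 0, 0.008, 1], [0.022, -0.012, 0, 0, 0, 0.004, 1], [0, 0, 0, 0, 0, 0, 1], [0, 0, 0, 0, 0, 0, 1]]])

```text
time_s: 7.35
tool_pos: [522.6, 168.1, 225.8]
tcp_rot: [[0.25, 0.968, 0.0], [0.968, -0.25, -0.0], [-0.0, 0.0, -1.0]]
force: [0.8, -0.6, -5.4]
finger_gap: 0.294
gripper_force: 59.3
```

```bash
python3 - <<'E'
from h import *
np.set_printoptions(precision=2,suppress=True)
f=grab('wrist','w4.png');o=manip.get_obs();print(o['tool_pos'],o['tcp_rot'],o['force'])
p=np.array(o['tool_pos']);R=np.array(o['tcp_rot'])
for dy in(-13,13):
  for z in(-133.6,13.4): print('drive corner',proj(f,p+R@np.array([-5.8+50.8,dy,-z])))
g=np.radians(-14.6);E=np.array([[np.cos(g),-np.sin(g)],[np.sin(g),np.cos(g)]])
for x,y in((-14.5,52.3),(14.5,52.3),(14.5,-52.3),(-14.5,-52.3)): print('slot',proj(f,[*(np.array([530.6,203.6])+E@[x,y]),65]))
a=f['image'][100:400,200:450]
cv2.imwrite('pics/c5.png',cv2.cvtColor(cv2.resize(a,(500,600),interpolation=cv2.INTER_CUBIC),cv2.COLOR_RGB2BGR))
E
```

```text
[522.57 168.1  225.78] [[ 0.25  0.97  0.  ]
 [ 0.97 -0.25 -0.  ]
 [ 0.    0.   -1.  ]] [-0.29  0.08 -4.94]
drive corner [296.84 174.06]
drive corner [273.35 237.8 ]
drive corner [335.21 174.07]
drive corner [361.83 237.79]
slot [294.81 111.35]
slot [334.27 111.43]
slot [332.65 246.76]
slot [295.92 246.7 ]
```

View pics/c5.png

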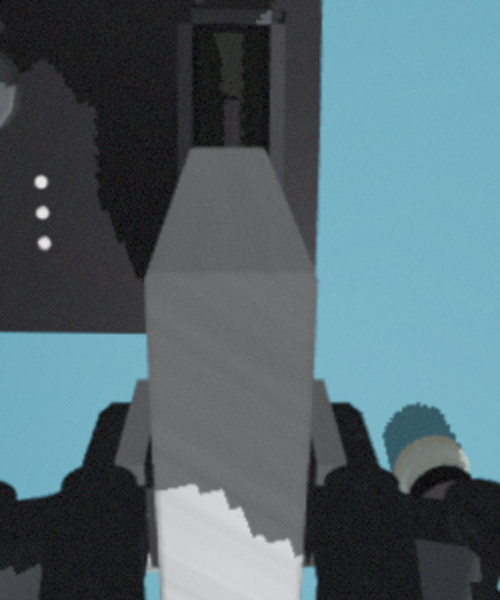

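The picture shows the drive's lower end edge at crop (190–267, 148), i.e. (295–333.5, 174). The slot lips beyond it are at about u 296 and 335. Refining numerically.

```bash
cat > m2.py <<'E'
from h import *
np.set_printoptions(precision=2,suppress=True)
f=load('w4.png');p=np.array([522.57,168.1,225.78]);R=np.array([[.25,.968,0],[.968,-.25,0],[0,0,-1.]])
g=cv2.GaussianBlur(cv2.cvtColor(f['image'],cv2.COLOR_RGB2GRAY).astype(float),(0,0),0.7)
def ext(a,i0,mx):
    d=np.diff(a)*mx;i=int(d.argmax())
    if 0<i<len(d)-1:
        q=d[i-1:i+2];s=.5*(q[0]-q[2])/(q[0]-2*q[1]+q[2])
    else:s=0
    return i0+i+.5+s
T=lambda X:(R.T@(X-p))
L=np.array([T(onz(f,ext(g[v,291:303],291,-1),v,65)) for v in range(120,168,2)])
Rr=np.array([T(onz(f,ext(g[v,328:340],328,1),v,65)) for v in range(120,168,2)])
Tp=np.array([T(onz(f,u,ext(g[106:118,u],106,-1),65)) for u in range(300,332,2)])
for n,a in(('L',L),('R',Rr)): k=np.polyfit(a[:,0],a[:,1],1);print(n,'y at x=60',np.polyval(k,60),'slope deg',np.degrees(k[0]),'sd',np.std(a[:,1]-np.polyval(k,a[:,0])))
print('end x',np.median(Tp[:,0]),np.polyfit(Tp[:,1],Tp[:,0],1))
# drive bottom end edge
zb=225.78-133.6
ue=[ext(g[168:180,u],168,1) for u in range(299,331,3)];print('edge rows',np.array(ue))
v=np.median(ue);print('bottom x',T(onz(f,314,v,zb)))
for vv in range(178,236,8):
    l=ext(g[vv,268:300],268,1);r=ext(g[vv,328:364],328,-1);print(vv,l,r)
E
python3 m2.py
```

```text
L y at x=60 -14.93975448552579 slope deg -0.11800766185966251 sd 0.17312216902388453
R y at x=60 13.772825400401116 slope deg 0.0109285538686938 sd 0.0495562973971366
end x 88.56621754960415 [-0.02 88.53]
edge rows [172.97 173.15 173.04 173.04 173.12 173.19 173.08 173.1  173.22 173.06
 173.12]
bottom x [ 45.61  -1.35 133.6 ]
178 293.2059628501625 333.4106021732775
186 290.12803888210146 337.26314463198935
194 287.2417018501241 340.544813041054
202 284.51798132242493 343.69334899638216
210 281.6159998927821 346.7552908989904
218 278.9291357360589 350.2968512598872
226 276.1163505536983 353.2753287996159
234 273.3116916787078 354.26269119865924
```

servo_tool(steps=[[[0.03, 0.002, 0.01, 0, 0, 0, 1], [0.05, 0.002, 0.01, 0, 0, 0, 1], [0.06, 0.002, 0.01, 0, 0, 0, 1], [0.06, 0.001, 0.01, 0, 0, 0, 1], [0.05, 0, 0.01, 0, 0, 0, 1], [0.027, 0, 0.01, 0, 0, 0, 1], [0, 0, 0, 0, 0, 0, 1], [0, 0, 0, 0, 0, 0, 1]]])

```text
time_s: 8.4
tool_pos: [533.8, 208.2, 216.7]
tcp_rot: [[0.25, 0.968, 0.0], [0.968, -0.25, -0.0], [-0.0, 0.0, -1.0]]
force: [-0.5, 0.2, -4.9]
finger_gap: 0.301
gripper_force: 59.3
```

```bash
python3 -c "
from h import *
plan([534,208,205],-14.48,n=1,clo=1);print(manip.get_obs()['tool_pos'],manip.get_obs()['tcp_rot'])"
```

```text
max mm/row 11.701922918905252 end [533.94624656 208.0444754  205.01571406] turn [0.00267622 0.00421698 0.01756745]
[[-0.001, 0.001, 0.078, 0.0, 0.0, 0.0, 1.0]]
[533.83814763 208.22815428 216.71569597] [[ 2.49745160e-01  9.68311600e-01  2.68347707e-05]
 [ 9.68311597e-01 -2.49745158e-01 -8.29373028e-05]
 [-7.36072983e-05  4.66976097e-05 -9.99999996e-01]]
```

servo_tool(steps=[[[0, 0, 0.014, 0, 0, 0, 1], [0, 0, 0.014, 0, 0, 0, 1], [0, 0, 0.014, 0, 0, 0, 1], [0, 0, 0.014, 0, 0, 0, 1], [0, 0, 0.013, 0, 0, 0, 1], [0, 0, 0.013, 0, 0, 0, 1], [0, 0, 0.013, 0, 0, 0, 1], [0, 0, 0.013, 0, 0, 0, 1]]])

```text
time_s: 9.4
tool_pos: [533.8, 208.4, 200.4]
tcp_rot: [[0.25, 0.968, -0.0], [0.968, -0.25, 0.0], [0.0, -0.0, -1.0]]
force: [0.4, -0.6, -4.8]
finger_gap: 0.301
gripper_force: 59.3
```

servo_tool(steps=[[[0, 0, 0.006, 0, 0, 0, 1], [0, 0, 0.006, 0, 0, 0, 1], [0, 0, 0.006, 0, 0, 0, 1], [0, 0, 0.006, 0, 0, 0, 1], [0, 0, 0.006, 0, 0, 0, 1], [0, 0, 0.006, 0, 0, 0, 1], [0, 0, 0, 0, 0, 0, 1], [0, 0, 0, 0, 0, 0, 1]]])

```text
time_s: 10.4
tool_pos: [533.9, 208.4, 195.1]
tcp_rot: [[0.25, 0.968, 0.0], [0.968, -0.25, -0.0], [-0.0, 0.0, -1.0]]
force: [0.4, -0.4, -4.6]
finger_gap: 0.295
gripper_force: 59.3
```

servo_tool(steps=[[[0, 0, 0.014, 0, 0, 0, 1], [0, 0, 0.014, 0, 0, 0, 1], [0, 0, 0.014, 0, 0, 0, 1], [0, 0, 0.014, 0, 0, 0, 1], [0, 0, 0.014, 0, 0, 0, 1], [0, 0, 0.014, 0, 0, 0, 1], [0, 0, 0.014, 0, 0, 0, 1], [0, 0, 0.013, 0, 0, 0, 1]]])

```text
time_s: 11.4
tool_pos: [533.8, 208.4, 178.3]
tcp_rot: [[0.25, 0.968, 0.0], [0.968, -0.25, -0.0], [-0.0, 0.0, -1.0]]
force: [-0.0, -0.4, -5.8]
finger_gap: 0.295
gripper_force: 59.3
```

servo_tool(steps=[[[0, 0, 0.003, 0, 0, 0, 1], [0, 0, 0.004, 0, 0, 0, 1], [0, 0, 0.004, 0, 0, 0, 1], [0, 0, 0.004, 0, 0, 0, 1], [0, 0, 0.004, 0, 0, 0, 1], [0, 0, 0, 0, 0, 0, 1], [0, 0, 0, 0, 0, 0, 1], [0, 0, 0, 0, 0, 0, 1]]])

```text
time_s: 12.4
tool_pos: [533.8, 208.4, 175.6]
tcp_rot: [[0.25, 0.968, 0.0], [0.968, -0.25, 0.0], [0.0, 0.0, -1.0]]
force: [-0.2, 0.3, -4.0]
finger_gap: 0.3
gripper_force: 59.3
```

servo_tool(steps=[[[0, 0, 0.004, 0, 0, 0, 1], [0, 0, 0.004, 0, 0, 0, 1], [0, 0, 0.004, 0, 0, 0, 1], [0, 0, 0.004, 0, 0, 0, 1], [0, 0, 0.004, 0, 0, 0, 1], [0, 0, 0, 0, 0, 0, 1], [0, 0, 0, 0, 0, 0, 1], [0, 0, 0, 0, 0, 0, 1]]])

```text
time_s: 13.4
tool_pos: [533.9, 208.4, 172.6]
tcp_rot: [[0.25, 0.968, 0.0], [0.968, -0.25, 0.0], [0.0, 0.0, -1.0]]
force: [-0.4, 0.1, -5.5]
finger_gap: 0.301
gripper_force: 59.3
```

servo_tool(steps=[[[0, 0, 0.004, 0, 0, 0, 1], [0, 0, 0.004, 0, 0, 0, 1], [0, 0, 0.004, 0, 0, 0, 1], [0, 0, 0.004, 0, 0, 0, 1], [0, 0, 0.004, 0, 0, 0, 1], [0, 0, 0, 0, 0, 0, 1], [0, 0, 0, 0, 0, 0, 1], [0, 0, 0, 0, 0, 0, 1]]])

```text
time_s: 14.4
tool_pos: [533.8, 208.4, 169.6]
tcp_rot: [[0.25, 0.968, 0.0], [0.968, -0.25, 0.0], [0.0, 0.0, -1.0]]
force: [-0.5, 1.1, -4.9]
finger_gap: 0.295
gripper_force: 59.3
```

servo_tool(steps=[[[0, 0, 0.004, 0, 0, 0, 1], [0, 0, 0.004, 0, 0, 0, 1], [0, 0, 0.004, 0, 0, 0, 1], [0, 0, 0.004, 0, 0, 0, 1], [0, 0, 0.004, 0, 0, 0, 1], [0, 0, 0, 0, 0, 0, 1], [0, 0, 0, 0, 0, 0, 1], [0, 0, 0, 0, 0, 0, 1]]])

```text
time_s: 15.4
tool_pos: [533.9, 208.4, 166.6]
tcp_rot: [[0.25, 0.968, 0.0], [0.968, -0.25, -0.0], [0.0, 0.0, -1.0]]
force: [-0.5, -0.1, -5.0]
finger_gap: 0.298
gripper_force: 59.3
```

servo_tool(steps=[[[0, 0, 0.004, 0, 0, 0, 1], [0, 0, 0.004, 0, 0, 0, 1], [0, 0, 0.004, 0, 0, 0, 1], [0, 0, 0.004, 0, 0, 0, 1], [0, 0, 0.004, 0, 0, 0, 1], [0, 0, 0, 0, 0, 0, 1], [0, 0, 0, 0, 0, 0, 1], [0, 0, 0, 0, 0, 0, 1]]])

```text
time_s: 16.4
tool_pos: [533.8, 208.4, 163.6]
tcp_rot: [[0.25, 0.968, 0.0], [0.968, -0.25, 0.0], [0.0, -0.0, -1.0]]
force: [0.1, 0.1, -4.6]
finger_gap: 0.3
gripper_force: 59.3
```

servo_tool(steps=[[[0, 0, 0.004, 0, 0, 0, 1], [0, 0, 0.004, 0, 0, 0, 1], [0, 0, 0.004, 0, 0, 0, 1], [0, 0, 0.004, 0, 0, 0, 1], [0, 0, 0.004, 0, 0, 0, 1], [0, 0, 0, 0, 0, 0, 1], [0, 0, 0, 0, 0, 0, 1], [0, 0, 0, 0, 0, 0, 1]]])

```text
time_s: 17.4
tool_pos: [533.9, 208.4, 160.6]
tcp_rot: [[0.25, 0.968, 0.0], [0.968, -0.25, 0.0], [0.0, 0.0, -1.0]]
force: [0.1, -0.5, -4.4]
finger_gap: 0.299
gripper_force: 59.3
```

servo_tool(steps=[[[0, 0, 0.004, 0, 0, 0, 1], [0, 0, 0.004, 0, 0, 0, 1], [0, 0, 0.004, 0, 0, 0, 1], [0, 0, 0.004, 0, 0, 0, 1], [0, 0, 0.004, 0, 0, 0, 1], [0, 0, 0, 0, 0, 0, 1], [0, 0, 0, 0, 0, 0, 1], [0, 0, 0, 0, 0, 0, 1]]])

```text
time_s: 18.4
tool_pos: [534.0, 208.5, 158.3]
tcp_rot: [[0.25, 0.968, 0.001], [0.968, -0.25, 0.0], [0.001, 0.001, -1.0]]
force: [-2.9, 0.5, 5.6]
finger_gap: 0.298
gripper_force: 60.6
```

servo_tool(steps=[[[0, 0, 0.002, 0, 0, 0, 1], [0, 0, 0.002, 0, 0, 0, 1], [0, 0, 0.002, 0, 0, 0, 1], [0, 0, 0.002, 0, 0, 0, 1], [0, 0, 0, 0, 0, 0, 1], [0, 0, 0, 0, 0, 0, 1], [0, 0, 0, 0, 0, 0, 1], [0, 0, 0, 0, 0, 0, 1]]])

```text
time_s: 19.4
tool_pos: [534.0, 208.5, 157.2]
tcp_rot: [[0.25, 0.968, 0.001], [0.968, -0.25, 0.0], [0.001, 0.001, -1.0]]
force: [-2.8, 0.1, 5.8]
finger_gap: 0.296
gripper_force: 60.6
```

servo_tool(steps=[[[0, 0, 0.002, 0, 0, 0, 1], [0, 0, 0.002, 0, 0, 0, 1], [0, 0, 0.002, 0, 0, 0, 1], [0, 0, 0, 0, 0, 0, 1], [0, 0, 0, 0, 0, 0, 1], [0, 0, 0, 0, 0, 0, 1], [0, 0, 0, 0, 0, 0, 1], [0, 0, 0, 0, 0, 0, 1]]])

```text
time_s: 20.4
tool_pos: [534.0, 208.5, 156.2]
tcp_rot: [[0.25, 0.968, 0.001], [0.968, -0.25, 0.0], [0.0, 0.001, -1.0]]
force: [-3.4, -0.2, 5.2]
finger_gap: 0.293
gripper_force: 60.6
```

servo_tool(steps=[[[0, 0, 0.002, 0, 0, 0, 1], [0, 0, 0.002, 0, 0, 0, 1], [0, 0, 0.002, 0, 0, 0, 1], [0, 0, 0, 0, 0, 0, 1], [0, 0, 0, 0, 0, 0, 1], [0, 0, 0, 0, 0, 0, 1], [0, 0, 0, 0, 0, 0, 1], [0, 0, 0, 0, 0, 0, 1]]])

```text
time_s: 21.4
tool_pos: [534.0, 208.5, 155.3]
tcp_rot: [[0.25, 0.968, 0.001], [0.968, -0.25, 0.0], [0.001, 0.001, -1.0]]
force: [-2.5, 0.1, 6.1]
finger_gap: 0.293
gripper_force: 60.6
```

servo_tool(steps=[[[0, 0, 0.002, 0, 0, 0, 1], [0, 0, 0.002, 0, 0, 0, 1], [0, 0, 0.001, 0, 0, 0, 1], [0, 0, 0, 0, 0, 0, 1], [0, 0, 0, 0, 0, 0, 1], [0, 0, 0, 0, 0, 0, 1], [0, 0, 0, 0, 0, 0, 1], [0, 0, 0, 0, 0, 0, 1]]])

```text
time_s: 22.4
tool_pos: [534.0, 208.6, 155.0]
tcp_rot: [[0.25, 0.968, 0.001], [0.968, -0.25, 0.0], [0.001, 0.001, -1.0]]
force: [-4.4, 0.5, 9.4]
finger_gap: 0.291
gripper_force: 61.0
```

servo_tool(steps=[[[0, 0, 0.001, 0, 0, 0, 1], [0, 0, 0.001, 0, 0, 0, 1], [0, 0, 0.001, 0, 0, 0, 1], [0, 0, 0, 0, 0, 0, 1], [0, 0, 0, 0, 0, 0, 1], [0, 0, 0, 0, 0, 0, 1], [0, 0, 0, 0, 0, 0, 1], [0, 0, 0, 0, 0, 0, 1]]])

```text
time_s: 23.4
tool_pos: [534.1, 208.6, 154.8]
tcp_rot: [[0.25, 0.968, 0.001], [0.968, -0.25, 0.001], [0.001, 0.001, -1.0]]
force: [-4.3, -1.2, 11.5]
finger_gap: 0.295
gripper_force: 61.4
```

It has stopped dead: the force is climbing and the depth is about 4 mm past first contact. I'll unload slightly and let go.

servo_tool(steps=[[[0, 0, -0.002, 0, 0, 0, 1], [0, 0, -0.003, 0, 0, 0, 1], [0, 0, 0, 0, 0, 0, 0], [0, 0, 0, 0, 0, 0, 0], [0, 0, 0, 0, 0, 0, 0], [0, 0, 0, 0, 0, 0, 0], [0, 0, 0, 0, 0, 0, 0], [0, 0, 0, 0, 0, 0, 0]]])

```text
time_s: 24.4
tool_pos: [533.9, 208.4, 154.1]
tcp_rot: [[0.25, 0.968, 0.0], [0.968, -0.25, 0.0], [0.0, 0.0, -1.0]]
force: [-0.2, 0.1, -0.3]
finger_gap: 1.002
gripper_force: 0.0
```

servo_tool(steps=[[[0, 0, -0.03, 0, 0, 0, 0], [0, 0, -0.06, 0, 0, 0, 0], [0, 0, -0.08, 0, 0, 0, 0], [0, 0, -0.08, 0, 0, 0, 0], [0, 0, -0.08, 0, 0, 0, 0], [0, 0, -0.08, 0, 0, 0, 0], [0, 0, -0.08, 0, 0, 0, 0], [0, 0, -0.04, 0, 0, 0, 0]]])

```text
time_s: 25.4
tool_pos: [534.0, 208.5, 234.6]
tcp_rot: [[0.25, 0.968, 0.001], [0.968, -0.25, 0.0], [0.0, 0.001, -1.0]]
force: [-0.1, 0.6, 0.3]
finger_gap: 0.998
gripper_force: 0.0
```

```bash
python3 - <<'E'
from h import *
np.set_printoptions(precision=2,suppress=True)
f=grab('wrist','w5.png')
for X in((448.9,255.3,87),(532.4,202.8,168)): print(proj(f,X))
cv2.imwrite('pics/c6.png',cv2.cvtColor(f['image'],cv2.COLOR_RGB2BGR))
d=load('w1.png');print('btn from w1',onz(d,209,180,87))
plan([448.9,255.3,180],-14.5,n=6,clo=1)
E
```

```text
[190.86 201.67]
[316.02 284.26]
btn from w1 [447.07 257.64  87.  ]
max mm/row 18.659782956937093 end [448.94 255.27 180.01] turn [ 0.07 -0.04  0.04]
[[0.027, -0.105, 0.061, 0.0, 0.0, 0.0, 1.0], [0.027, -0.105, 0.061, 0.0, 0.0, 0.0, 1.0], [0.027, -0.105, 0.061, 0.0, 0.0, 0.0, 1.0], [0.026, -0.104, 0.061, 0.0, 0.0, 0.0, 1.0], [0.027, -0.105, 0.061, 0.0, 0.0, 0.0, 1.0], [0.026, -0.104, 0.061, 0.001, 0.0, 0.0, 1.0]]
```

View pics/c6.png

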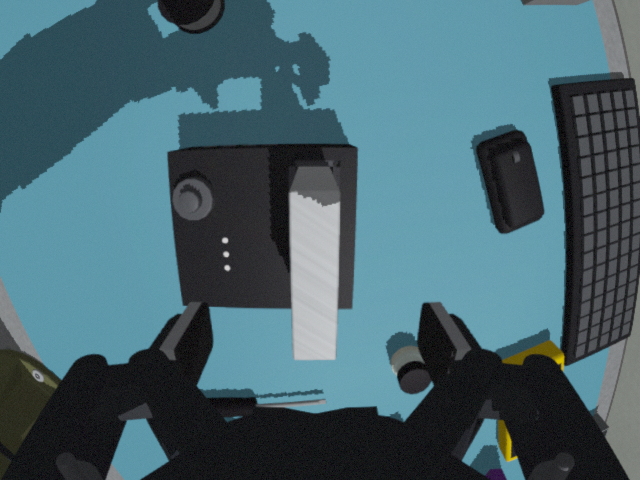

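The drive stands upright in the slot, at (290–340, 165–360), and the button is at (190,199), about 2 mm from the prediction. I'll move over the button with the fingers closing.

servo_tool(steps=[[[0.03, -0.105, 0.03, 0, 0, 0, 1], [0.03, -0.105, 0.04, 0, 0, 0, 1], [0.03, -0.105, 0.06, 0, 0, 0, 1], [0.026, -0.104, 0.07, 0, 0, 0, 1], [0.027, -0.105, 0.07, 0, 0, 0, 1], [0.026, -0.104, 0.08, 0, 0, 0, 1], [0, 0, 0, 0, 0, 0, 1], [0, 0, 0, 0, 0, 0, 1]]])

```text
time_s: 26.45
tool_pos: [449.3, 256.5, 181.5]
tcp_rot: [[0.25, 0.968, 0.001], [0.968, -0.25, 0.0], [0.0, 0.001, -1.0]]
force: [0.2, -0.7, 0.4]
finger_gap: -0.002
gripper_force: 0.0
```

servo_tool(steps=[[[0, 0, 0.05, 0, 0, 0, 1], [0, 0, 0.06, 0, 0, 0, 1], [0, 0, 0.06, 0, 0, 0, 1], [0, 0, 0.06, 0, 0, 0, 1], [0, 0, 0.06, 0, 0, 0, 1], [0, 0, 0.05, 0, 0, 0, 1], [0, 0, 0.03, 0, 0, 0, 1], [0, 0, 0, 0, 0, 0, 1]]])

```text
time_s: 27.45
tool_pos: [448.9, 256.4, 125.4]
tcp_rot: [[0.25, 0.968, -0.0], [0.968, -0.25, -0.0], [-0.0, -0.0, -1.0]]
force: [0.1, -0.4, -0.0]
finger_gap: -0.0
gripper_force: 0.0
```

servo_tool(steps=[[[0, 0, 0.014, 0, 0, 0, 1], [0, 0, 0.014, 0, 0, 0, 1], [0, 0, 0.014, 0, 0, 0, 1], [0, 0, 0.014, 0, 0, 0, 1], [0, 0, 0.014, 0, 0, 0, 1], [0, 0, 0.014, 0, 0, 0, 1], [0, 0, 0.014, 0, 0, 0, 1], [0, 0, 0, 0, 0, 0, 1]]])

```text
time_s: 28.45
tool_pos: [449.0, 256.5, 111.1]
tcp_rot: [[0.25, 0.968, 0.0], [0.968, -0.25, 0.0], [0.0, 0.0, -1.0]]
force: [-1.4, -0.0, 4.4]
finger_gap: 0.002
gripper_force: 2.1
```

servo_tool(steps=[[[0, 0, 0.005, 0, 0, 0, 1], [0, 0, 0.005, 0, 0, 0, 1], [0, 0, 0.005, 0, 0, 0, 1], [0, 0, 0.005, 0, 0, 0, 1], [0, 0, 0, 0, 0, 0, 1], [0, 0, 0, 0, 0, 0, 1], [0, 0, 0, 0, 0, 0, 1], [0, 0, 0, 0, 0, 0, 1]]])

```text
time_s: 29.45
tool_pos: [449.2, 256.6, 110.4]
tcp_rot: [[0.25, 0.968, 0.001], [0.968, -0.25, 0.001], [0.001, 0.001, -1.0]]
force: [-13.5, -8.6, 35.2]
finger_gap: 0.002
gripper_force: 17.8
```

servo_tool(steps=[[[0, 0, -0.01, 0, 0, 0, 1], [0, 0, -0.01, 0, 0, 0, 1], [0, 0, -0.01, 0, 0, 0, 1], [0, 0, -0.006, 0, 0, 0, 1], [0, 0, 0, 0, 0, 0, 1], [0, 0, 0, 0, 0, 0, 1], [0, 0, 0, 0, 0, 0, 1], [0, 0, 0, 0, 0, 0, 1]]])

```text
time_s: 30.45
tool_pos: [449.0, 256.5, 113.3]
tcp_rot: [[0.25, 0.968, -0.0], [0.968, -0.25, -0.0], [-0.0, -0.0, -1.0]]
force: [-0.5, 0.3, 2.6]
finger_gap: -0.002
gripper_force: 1.4
```

The spring readings (2.6 N at 113.3, 4.4 N at 111.1) put the released top at about 116, so the button went its full 5 mm. I'll retreat.

servo_tool(steps=[[[0, 0, -0.05, 0, 0, 0, 1], [0, 0, -0.1, 0, 0, 0, 1], [0, 0, -0.15, 0, 0, 0, 1], [0, 0, -0.15, 0, 0, 0, 1], [0, 0, -0.15, 0, 0, 0, 1], [0, 0, -0.1, 0, 0, 0, 1], [0, 0, 0, 0, 0, 0, 1], [0, 0, 0, 0, 0, 0, 1]]])

```text
time_s: 31.45
tool_pos: [448.7, 256.3, 217.6]
tcp_rot: [[0.25, 0.968, -0.001], [0.968, -0.25, -0.001], [-0.001, -0.001, -1.0]]
force: [-0.4, 0.4, 0.1]
finger_gap: 0.002
gripper_force: 0.0
```

```bash
python3 - <<'E'
from h import *
f=grab('top','t6.png');s=grab('scene','s6.png')
a=f['image'][200:320,160:280];b=s['image'][130:270,270:410]
cv2.imwrite('pics/c7.png',cv2.cvtColor(np.hstack([cv2.resize(a,(400,400)),cv2.resize(b,(400,400))]),cv2.COLOR_RGB2BGR))
E
```

```text
(no output)
```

View pics/c7.png

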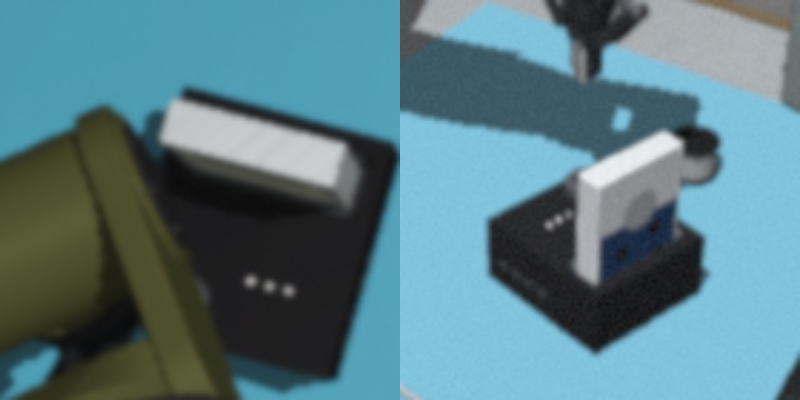

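The drive stands upright in the slot with its circuit board facing away from the button, and the gripper is clear of everything. Handing in.

```bash
python3 -c "
from bench import job
print(job.finish_job())"
```

```text
the job is handed in; nothing more can be done
None
```

I seated the drive fully home in the dock with its label facing the button, released it, pressed the power button fully down once and handed the job in at about 31.6 s of robot time; the hand-in gave no verdict, so I can't say whether it passed.

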